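# Push the tin fire truck into its lane between the dividers

## Task

Push the red tin fire truck along the bench, nose first, into the empty middle lane of the blue divider rack, in through the narrow gap between the two dividers, until it is fully home with its nose against the rail at the back of the lane. Push it gently with the fingertips or the outside of the fingers: do not pinch it, lift it or tip it. Leave the hen, the duck and everything else on the bench where they are.

Things in the scene. Friction and masses are not known exactly. Their poses are not given: they have to be found in the camera images.
- rack: rack screwed to the bench: four blue dividers 4 mm thick, 30 mm high, 130 mm long on an aluminium rail 46 mm high (tickets to 73 mm). Three lanes, each 54 mm wide inside, 58 mm apart; the middle one (red ticket) is empty. Origin on the bench at the middle of its mouth, half-way between the two dividers' front ends; +y points straight into the lane, +x across the lanes, z up. Cannot move
- rail_face (a point): middle of the rail's face at the back of the empty lane, where the truck's nose must end up: 130 mm in from the mouth, 27 mm above the bench. With the nose here the truck's origin is 68 mm past the mouth and its tail 6 mm inside the dividers' front ends
- truck: red tin fire truck standing loose on the bench, 124 mm long, 48 mm wide (3 mm to spare each side in the lane), 70 mm tall over its roof ladder, 0.18 to 0.35 kg. Wheels do not turn: it slides, pushed by 1 to 3 N. Origin on the bench under its middle; +y to its nose, z up. Sides flat and upright from 10 to 44 mm above the bench. Starts before the rack, nose roughly to it, on the +x side of the lane's line
- truck_nose (a point): middle of the truck's nose, 62 mm ahead of its origin, 27 mm above its underside; the nose's upright corners are rounded (8 mm)
- truck_tail (a point): middle of the truck's tail, 62 mm behind its origin, 27 mm above its underside; the tail is flat and upright from 10 to 56 mm above the bench, 46 to 48 mm wide
- hen: white enamelled tin hen in the lane on the rack's +x side of the empty one, about 44 x 72 mm, 69 mm tall; origin under its middle
- duck: yellow tin duck in the lane on the rack's -x side of the empty one, about 44 x 72 mm, 64 mm tall; origin under its middle
- canister: screw-top aluminium canister with a knurled lid, 66 mm across, 95 mm tall, standing; origin at the centre of its underside
- gear: brass gear wheel lying flat, 60 mm across, 9 mm high at the hub; origin at the centre of its underside
- tweezers: steel tweezers lying flat, 130 mm long along their own x, 6 mm high; origin under their middle
- screwdriver: screwdriver lying flat, 150 mm long along its own x; origin on its underside
- windkey: brass butterfly winding key lying flat, 55 x 44 mm, 7 mm high; origin on its underside
- oilbottle: white plastic oil bottle with a red cap, 38 mm across, 100 mm tall, standing; origin at the centre of its underside
Not all that is in view belongs to the job. Several things look just like the truck: the one meant starts nearest to the robot's base.

How it is judged (in metres and radians):
At the end, for the whole second after the job is handed in: The truck stands on its wheels at rest in the middle lane, between the two dividers (origin within 6 mm of the lane's centre line, within 0.1 rad of its direction), nose inwards and no more than 7 mm short of the rail (y of truck in the frame of rack above 0.061 m and y of truck_nose in the frame of rack above 0.123 m and x of truck in the frame of rack between -0.006 and 0.006 m and angle between the y axis of truck and the y axis of rack, either way round below 0.1 rad and angle between truck's own z axis and vertical below 0.05 rad and height (world z) of truck below 0.004 m and linear speed of truck below 0.01 m/s); the robot touches nothing.
It fails at once if the truck is lifted more than 10 mm off the bench (height (world z) of truck above 0.01 m).
It fails at once if the truck is tipped more than 0.25 rad (angle between truck's own z axis and vertical above 0.25 rad).
It fails at once if the fingers pinch or press the truck with more than 30 N (pushing it takes 1 to 3 N) (contact force between the fingers and truck above 30 N).
It fails at once if the hen, the duck or any other loose thing on the bench is moved more than 15 mm (distance of any of hen, duck, canister, gear, tweezers, screwdriver, windkey, oilbottle from where it was at the start of the episode above 0.015 m).
It also fails if it takes over 51 s, if anything falls off the work surface, if the arm or the gripper's body presses on something with over 40 N, if the wrist force passes 120 N, or if a joint passes its speed limit or range.

## Robot

A 6-joint arm with a two-finger parallel gripper is mounted at the origin on the work surface. World frame = base frame: x ahead of the robot, y to its left, z up, the work surface at z = 0. Lengths are in m, angles in degrees, forces in N, time in s.
With the tool pointing down it reaches from about 0.35 to 0.875 m from the base axis. Payload 4.2 kg.
Tool frame: the origin (TCP) lies at the very end of the fingers, on their centre line; the grasp point (between the pads) lies 19 mm behind it; z points along the fingers, y is the line along which they close (so a half turn about z gives the same grasp; the last joint's range is limited). The gripper opens to 87 mm and grips with 3 to 60 N. Pads are 19 mm wide; open, the fingers measure 117 mm over their backs; the gripper's body (75 mm by 190 mm) begins 51 mm behind the grasp point.
Start: joints at [-57.548, 22.042, 0.453, 0, -68.411, -14.817], TCP at [0.189, -0.596, 0.223] pointing down, gripper open.
Joint ranges: [-179.83, 179.83], [-69.29, 118.12], [-61.27, 80.66], [-181.25, 117.63], [-171.15, -9.14], [-177.46, 177.46]. Speed limits (degrees/s): [159.86, 159.86, 180, 180, 180, 180].

## Interface

Orientations are given as a 3x3 rotation matrix whose columns are the frame's x, y, z axes.
In Python, from station import * gives the robot as it stands.
- The arm moves only by the shell command python3 -m pendant 'ROWS'. ROWS is JSON, a list of rows, each an object of numbers: "x", "y", "z": the shift along the world's x, y, z normalised to -1 to 1, where 1 is 250 mm; "rx", "ry", "rz": the turn, a rotation vector about the world's x, y, z normalised to -1 to 1, where 1 is 180 degrees; "claw": the opening, from 0 (shut) to 1 (fully open). A call has exactly 8 rows; each row is the pose to reach, as a shift and turn from the pose commanded when the call began, turning the shorter way round; what a row does not reach only later rows make up. A row lasts 1/8 s, in which the tool goes at most 62.5 mm and 10.7 degrees, less where a joint would pass 70% of its speed; a pose out of reach is approached as far as the arm can. A call with a number of a shift or a turn outside -1 to 1 is refused whole. A call with a gripper value outside its range is refused whole. The fingers move at their own pace and stop on an object; the grip force is fixed at half the most. Time passes only in rows, so rows that repeat a pose let the fingers close, or fill a call up. It gives the time, the measured TCP pose, the force, the opening and the grip force at its end, in the units of the state.
- sense(): the state, without advancing time (a new reading comes with each control period).
- capture(name): name is "side" or "top" or "wrist"; returns a dict with "color" (420x560x3 uint8, red, green, blue), "mtx" (3x3 intrinsics, pixels), "world_to_cam" (4x4, takes a point from world to camera coordinates). Camera axes: x right, y up, looking along -z (the intrinsics and any distortion apply to the point x, -y, -z); pixel columns grow to the right and rows downward; lengths in m; the calibration is good to about 2 mm. A picture is of the moment at which its call begins. There is no depth.
- finish_job(): hands the job in; it is judged then, once.
Trained networks look in a picture, given as the dict that the camera call returned (one of the last four; its "shot" number tells which), for a name from the list of things; names that differ only in an ending like _2 or _b are one class to them, and where a whole thing is asked for, a point or a joint stands for the part that bears it (a point fixed in the world has none). Each returns a list of dicts, best first, with "conf" (0 to 1); they miss things now and then, are a little off and sometimes report something else, mostly with a low value. They report only what shows in the picture. A call takes as long as a camera call. They do not tell look-alikes from the thing itself.
- search_frame(picture, label): "centre" ([column, row] in pixels, amid what is visible of it).
- regions_of(picture, label): "region" (420x560 bool, what is visible of it) and "centre" ([column, row] in pixels, amid what is visible of it).
The state is a dict: "time_s": time; "joints": joint angles; "joint_velocities": joint speeds; "effort": joint torques, N m; "tcp_pos": TCP position; "ee_rot": TCP orientation; "wrist_force": force on the tool from outside, world axes, zero at the start; "moment": the same for the moment, N m; "gripper_width": opening from 0.0 (shut) to 1.0 (fully open); "gripper_force": force on a finger pad.
Only numpy, scipy, OpenCV 4.12 (cv2) and the standard library are available. Lean on these libraries where they do the work, as an engineer would, in place of code of your own. Each camera call takes 0.05 s, during which the arm holds its last target. There are 200 camera calls.

## Working session

There is one attempt and no reset: what is moved stays moved. The work goes in short steps, Python scripts to look and compute and a shell command to move; the robot and the scene stay as the last step left them, time stands still between calls to the robot, and variables do not carry over. Pictures are saved under pics/ and viewed, at most 11 in all, crops included, and the job is handed in when it is done.

```bash
ls; mkdir -p pics; cat > h.py <<'E'
from station import *
import numpy as np, cv2
def save(p,n): cv2.imwrite('pics/'+n+'.png',p['color'][:,:,::-1])
def ray(p,px):
    K=np.array(p['mtx']);T=np.array(p['world_to_cam']);R=T[:3,:3];c=-R.T@T[:3,3]
    d=np.linalg.inv(K)@np.array([px[0],px[1],1.]);d=R.T@np.array([d[0],-d[1],-d[2]]);return c,d
def at(p,px,z):
    c,d=ray(p,px);return c+d*(z-c[2])/d[2]
def proj(p,X):
    T=np.array(p['world_to_cam']);q=T[:3,:3]@np.array(X)+T[:3,3];q=np.array(p['mtx'])@np.array([q[0],-q[1],-q[2]]);return q[:2]/q[2]
E
python3 - <<'E'
from h import *
np.set_printoptions(precision=3,suppress=True)
for n in('top','side'):
    p=capture(n);save(p,n+'0');print(n,p.keys(),p['mtx'],ray(p,(280,210)))
    for l in('truck','rack','hen','duck'):
        for r in regions_of(p,l)[:4]: print(l,round(r['conf'],2),r['centre'],at(p,r['centre'],.03))
print(sense())
E
```

```text
pics
top dict_keys(['color', 'mtx', 'world_to_cam', 'shot']) [[466.772   0.    276.713]
 [  0.    466.772 206.702]
 [  0.      0.      1.   ]] (array([ 0.403, -0.045,  1.306]), array([ 0.088, -0.025, -0.996]))
truck 0.97 [451.8, 290.9] [ 0.301 -0.546  0.03 ]
truck 0.84 [425.8, 157.8] [ 0.667 -0.482  0.03 ]
truck 0.73 [295.3, 200.3] [ 0.543 -0.118  0.03 ]
truck 0.62 [366.9, 198.0] [ 0.552 -0.316  0.03 ]
rack 0.61 [189.6, 223.6] [0.475 0.17  0.03 ]
hen 0.8 [219.3, 206.6] [0.523 0.09  0.03 ]
duck 0.76 [212.5, 247.9] [0.41  0.106 0.03 ]
side dict_keys(['color', 'mtx', 'world_to_cam', 'shot']) [[389.331   0.    277.07 ]
 [  0.    389.331 205.774]
 [  0.      0.      1.   ]] (array([0.06 , 0.609, 0.901]), array([ 0.4  , -0.564, -0.723]))
truck 0.86 [289.7, 203.2] [ 0.536 -0.113  0.03 ]
truck 0.86 [407.9, 162.4] [ 0.321 -0.532  0.03 ]
truck 0.85 [322.9, 164.6] [ 0.554 -0.338  0.03 ]
truck 0.61 [313.8, 133.9] [ 0.679 -0.473  0.03 ]
rack 0.96 [253.6, 272.7] [0.461 0.159 0.03 ]
hen 0.8 [246.3, 247.6] [0.532 0.106 0.03 ]
duck 0.59 [280.1, 269.3] [0.411 0.108 0.03 ]
{'time_s': 0.5, 'joints': array([-57.548,  22.044,   0.451,  -0.003, -68.412, -14.817]), 'joint_velocities': array([ 0.058, -0.07 ,  0.084,  0.093, -0.059,  0.067]), 'effort': array([  0.   , -39.007,  18.745,   4.221,   0.015,  -0.   ]), 'tcp_pos': array([ 0.189, -0.596,  0.223]), 'ee_rot': array([[-0.953, -0.303, -0.   ],
       [-0.303,  0.953,  0.   ],
       [-0.   ,  0.   , -1.   ]]), 'wrist_force': array([ 0.871, -0.134,  0.556]), 'moment': array([-0.006, -0.052, -0.025]), 'gripper_force': 0.0, 'gripper_width': 1.0015833634952207}
```

View pics/top0.png

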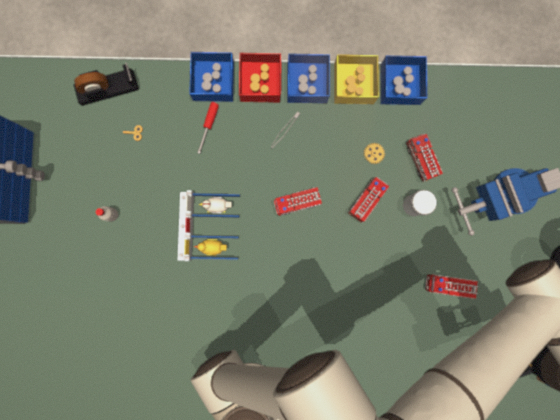

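View pics/side0.png

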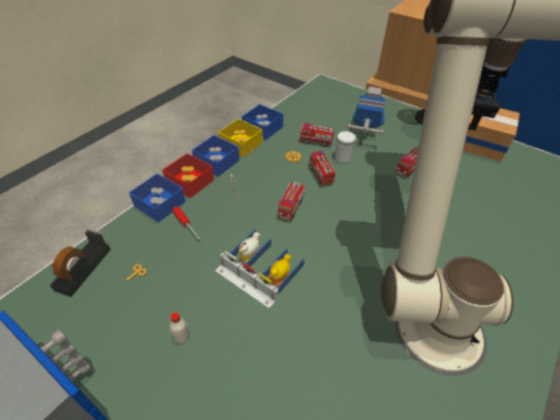

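The picture shows the rack (top, about (210,225)) opening right (world −y). The nearest truck is at (298,200), and another truck is behind it at (369,199). Plan: push the truck sideways with the open fingers to square and centre it, then push on the tail.

```bash
python3 -m pendant '[{"x":0.2,"y":0.23,"rz":-0.05,"claw":1},{"x":0.4,"y":0.46,"rz":-0.098,"claw":1},{"x":0.6,"y":0.7,"rz":-0.098,"claw":1},{"x":0.82,"y":0.92,"rz":-0.098,"claw":1},{"x":0.82,"y":0.92,"rz":-0.098,"claw":1},{"x":0.82,"y":0.92,"rz":-0.098,"claw":1},{"x":0.82,"y":0.92,"rz":-0.098,"claw":1},{"x":0.82,"y":0.92,"rz":-0.098,"claw":1}]'
python3 -m pendant '[{"x":0.2,"y":0.23,"claw":1},{"x":0.4,"y":0.46,"claw":1},{"x":0.6,"y":0.7,"claw":1},{"x":0.82,"y":0.94,"claw":1},{"x":0.82,"y":0.94,"claw":1},{"x":0.82,"y":0.94,"claw":1},{"x":0.82,"y":0.94,"claw":1},{"x":0.82,"y":0.94,"claw":1}]'
python3 - <<'E'
from h import *
np.set_printoptions(precision=3,suppress=True)
s=sense();print(s['tcp_pos'],s['ee_rot'],s['joints'])
p=capture('wrist');save(p,'w1');print(ray(p,(280,210)),p['mtx'][0],p['world_to_cam'])
np.savez('w1',**{k:p[k] for k in('mtx','world_to_cam','color')})
for l in('truck','rack','hen','duck'):
    for r in regions_of(p,l)[:4]: print(l,round(r['conf'],2),r['centre'],at(p,r['centre'],.03))
E
```

```text
[ 0.189 -0.596  0.223] [[-0.953 -0.303 -0.   ]
 [-0.303  0.953  0.   ]
 [-0.     0.    -1.   ]] [-57.548  22.044   0.451  -0.003 -68.412 -14.817]
(array([ 0.122, -0.616,  0.385]), array([ 0.24 ,  0.074, -0.968])) [320.879   0.    280.78 ] [[-0.303  0.953 -0.     0.624]
 [-0.922 -0.293 -0.254  0.03 ]
 [-0.242 -0.077  0.967 -0.39 ]
 [ 0.     0.     0.     1.   ]]
truck 0.84 [297.7, 309.1] [ 0.325 -0.53   0.03 ]$[0]: bad value
$[0]: bad value
```

View pics/w1.png

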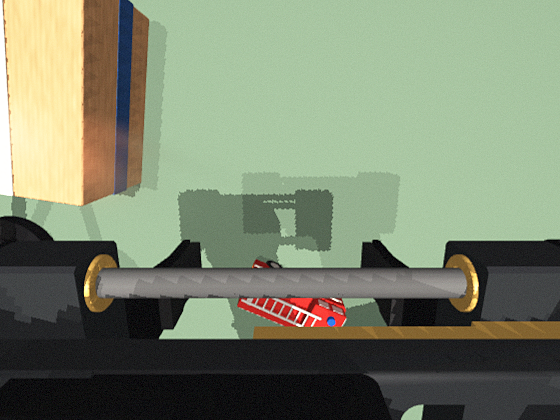

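The wrist image shows a look-alike truck at (297,309) behind the fingers. The camera sees the tool's +x side. The rows were refused because some keys were missing.

```bash
python3 -m pendant '[{"x":0.2,"y":0.23,"z":0,"rx":0,"ry":0,"rz":-0.05,"claw":1},{"x":0.4,"y":0.46,"z":0,"rx":0,"ry":0,"rz":-0.098,"claw":1},{"x":0.6,"y":0.7,"z":0,"rx":0,"ry":0,"rz":-0.098,"claw":1},{"x":0.82,"y":0.92,"z":0,"rx":0,"ry":0,"rz":-0.098,"claw":1},{"x":0.82,"y":0.92,"z":0,"rx":0,"ry":0,"rz":-0.098,"claw":1},{"x":0.82,"y":0.92,"z":0,"rx":0,"ry":0,"rz":-0.098,"claw":1},{"x":0.82,"y":0.92,"z":0,"rx":0,"ry":0,"rz":-0.098,"claw":1},{"x":0.82,"y":0.92,"z":0,"rx":0,"ry":0,"rz":-0.098,"claw":1}]' &&
python3 -m pendant '[{"x":0.2,"y":0.23,"z":0,"rx":0,"ry":0,"rz":0,"claw":1},{"x":0.4,"y":0.46,"z":0,"rx":0,"ry":0,"rz":0,"claw":1},{"x":0.6,"y":0.7,"z":0,"rx":0,"ry":0,"rz":0,"claw":1},{"x":0.82,"y":0.94,"z":0,"rx":0,"ry":0,"rz":0,"claw":1},{"x":0.82,"y":0.94,"z":0,"rx":0,"ry":0,"rz":0,"claw":1},{"x":0.82,"y":0.94,"z":0,"rx":0,"ry":0,"rz":0,"claw":1},{"x":0.82,"y":0.94,"z":0,"rx":0,"ry":0,"rz":0,"claw":1},{"x":0.82,"y":0.94,"z":0,"rx":0,"ry":0,"rz":0,"claw":1}]'
cat > look.py <<'E'
import sys
from h import *
np.set_printoptions(precision=3,suppress=True)
s=sense();print(s['time_s'],s['tcp_pos'],s['ee_rot'][:,1],s['joints'])
p=capture('wrist');save(p,sys.argv[1])
np.savez(sys.argv[1],**{k:p[k] for k in('mtx','world_to_cam','color')})
for l in('truck','rack'):
    for r in regions_of(p,l)[:4]: print(l,round(r['conf'],2),r['centre'],at(p,r['centre'],.03))
E
python3 look.py w2
```

```text
time_s: 1.75
tcp_pos: [0.3936, -0.3664, 0.2225]
ee_rot: [[-1.0, 0.002, -0.0], [0.002, 1.0, 0.0], [0.0, 0.0, -1.0]]
wrist_force: [0.3, -0.1, -0.3]
gripper_width: 1.001
gripper_force: 0.0
time_s: 2.75
tcp_pos: [0.5985, -0.1322, 0.2227]
ee_rot: [[-1.0, 0.002, -0.0], [0.002, 1.0, -0.0], [0.0, -0.0, -1.0]]
wrist_force: [0.4, 0.6, 1.3]
gripper_width: 1.0
gripper_force: 0.0
2.75 [ 0.598 -0.132  0.223] [ 0.002  1.    -0.   ] [  2.659  20.866  -1.324   0.003 -67.822 -92.801]
truck 0.92 [5.2, 222.8] [ 0.635 -0.451  0.03 ]
truck 0.79 [289.4, 136.1] [ 0.538 -0.122  0.03 ]
truck 0.39 [527.2, 97.2] [0.499 0.126 0.03 ]
rack 0.84 [524.3, 95.1] [0.497 0.123 0.03 ]
```

View pics/w2.png

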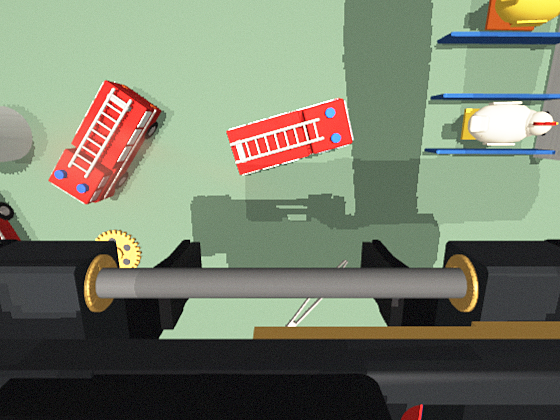

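Wrist view: the truck is at (290,136), nose right with its blue beacons at (333,125). The middle lane lies between the dividers at rows ~39 and ~97, front ends at col ~435. I'll measure those.

```bash
cat > meas.py <<'E'
import sys
from h import *
np.set_printoptions(precision=4,suppress=True)
p=dict(np.load(sys.argv[1]+'.npz'));c=p['color'].astype(int);R,G,B=c[...,0],c[...,1],c[...,2]
m=((B>R+50)&(B>G+25)).astype(np.uint8);m[235:]=0
n,L,st,ce=cv2.connectedComponentsWithStats(m)
for i in range(1,n):
    if st[i,4]>150:
        v,u=np.nonzero(L==i);P=np.array([at(p,(a,b),.03) for a,b in zip(u,v)])
        w,y,ww=[],[],[]
        for k in np.arange(P[:,1].min()+.004,P[:,1].max(),.01):
            q=P[abs(P[:,1]-k)<.005]
            if len(q): y.append(k);w.append(q[:,0].min());ww.append(q[:,0].max())
        print('blue',st[i],'y',P[:,1].min(),P[:,1].max(),'xmin line',np.polyfit(y,w,1)if len(y)>2 else 0,'xmin@start',w[:2],'xmax',ww[:2])
m=((R>130)&(G<90)&(B<90)).astype(np.uint8);m=cv2.morphologyEx(m,cv2.MORPH_CLOSE,np.ones((13,13)))
n,L,st,ce=cv2.connectedComponentsWithStats(m)
for i in range(1,n):
    if st[i,4]>1500 :
        v,u=np.nonzero(L==i)
        for z in(.05,.056):
            P=np.array([at(p,(a,b),z)[:2] for a,b in zip(u,v)],np.float32);r=cv2.minAreaRect(P*1000);print('red',st[i],z,r)
E
python3 meas.py w2
```

```text
blue [ 438   31  122   13 1074] y 0.02622869616764356 0.14778449358425136 xmin line [-0.0066  0.4382] xmin@start [np.float64(0.4400021803240295), np.float64(0.43730822096384175)] xmax [np.float64(0.4463579559977672), np.float64(0.44638735952819353)]
blue [431  93 129   7 641] y 0.02549260595751407 0.15956785172913487 xmin line [0.0075 0.4948] xmin@start [np.float64(0.4966396762768577), np.float64(0.4946898460734199)] xmax [np.float64(0.49960967493257596), np.float64(0.4996185970470472)]
blue [425 149 130   6 611] y 0.025184098388984194 0.16647679823390985 xmin line [0.0058 0.5518] xmin@start [np.float64(0.5521304998296056), np.float64(0.5521575015631482)] xmax [np.float64(0.5543010846077409), np.float64(0.5564783980480711)]
red [  49   81  111  123 6845] 0.05 ((547.9632568359375, -312.6910095214844), (61.30384063720703, 131.1539306640625), 52.930477142333984)
red [  49   81  111  123 6845] 0.056 ((547.6082763671875, -309.4479064941406), (60.206199645996094, 128.80567932128906), 52.93049240112305)
red [ 227   99  126   75 5350] 0.05 ((538.40966796875, -122.73612976074219), (46.017574310302734, 120.48709869384766), 15.52895736694336)
red [ 227   99  126   75 5350] 0.056 ((538.2257080078125, -122.8940658569336), (45.193634033203125, 118.32981872558594), 15.528925895690918)
```

```bash
python3 -m pendant '[{"x":0.05,"y":0.05,"z":-0.2,"rx":0,"ry":0,"rz":0,"claw":0.8},{"x":0.05,"y":0.05,"z":-0.4,"rx":0,"ry":0,"rz":0,"claw":0.8},{"x":0.05,"y":0.05,"z":-0.6,"rx":0,"ry":0,"rz":0,"claw":0.8},{"x":0.05,"y":0.05,"z":-0.75,"rx":0,"ry":0,"rz":0,"claw":0.8},{"x":0.05,"y":0.05,"z":-0.82,"rx":0,"ry":0,"rz":0,"claw":0.8},{"x":0.05,"y":0.05,"z":-0.82,"rx":0,"ry":0,"rz":0,"claw":0.8},{"x":0,"y":0.05,"z":-0.82,"rx":0,"ry":0,"rz":0,"claw":0.8},{"x":-0.03,"y":0.05,"z":-0.82,"rx":0,"ry":0,"rz":0,"claw":0.8}]' 
python3 -m pendant '[{"x":-0.03,"y":0,"z":0,"rx":0,"ry":0,"rz":0,"claw":0.8},{"x":-0.06,"y":0,"z":0,"rx":0,"ry":0,"rz":0,"claw":0.8},{"x":-0.09,"y":0,"z":0,"rx":0,"ry":0,"rz":0,"claw":0.8},{"x":-0.12,"y":0,"z":0,"rx":0,"ry":0,"rz":0,"claw":0.8},{"x":-0.15,"y":0,"z":0,"rx":0,"ry":0,"rz":0,"claw":0.8},{"x":-0.17,"y":0,"z":0,"rx":0,"ry":0,"rz":0,"claw":0.8},{"x":-0.18,"y":0,"z":0,"rx":0,"ry":0,"rz":0,"claw":0.8},{"x":-0.18,"y":0,"z":0,"rx":0,"ry":0,"rz":0,"claw":0.8}]'
python3 - <<'E'
from h import *
p=capture('top');save(p,'top1');s=sense();print(s['tcp_pos'],s['wrist_force'])
for r in regions_of(p,'truck')[:4]:print(r['conf'],r['centre'],at(p,r['centre'],.05),cv2.minAreaRect(np.array([at(p,(a,b),.05)[:2]*1000 for b,a in np.argwhere(r['region'])],np.float32)))
E
```

```text
time_s: 3.9
tcp_pos: [0.5916, -0.1181, 0.0192]
ee_rot: [[-1.0, 0.0, 0.002], [0.0, 1.0, 0.0], [-0.002, 0.0, -1.0]]
wrist_force: [-0.6, 0.9, 0.0]
gripper_width: 0.799
gripper_force: 0.0
time_s: 4.9
tcp_pos: [0.5467, -0.118, 0.0176]
ee_rot: [[-1.0, -0.0, -0.0], [-0.0, 1.0, 0.0], [0.0, 0.0, -1.0]]
wrist_force: [1.3, -0.2, 1.2]
gripper_width: 0.803
gripper_force: 0.8
[ 0.54677006 -0.1180642   0.01757773] [1.44493573 0.49038497 0.99944714]
0.91 [293.9, 214.7] [ 0.50170069 -0.11379451  0.05      ] ((502.38238525390625, -122.2442855834961), (35.19564437866211, 124.41211700439453), 0.7429850101470947)
0.9 [367.2, 199.4] [ 0.54591989 -0.31277901  0.05      ] ((548.1824340820312, -314.2671813964844), (54.045963287353516, 131.84335327148438), 54.10902404785156)
0.67 [452.5, 288.6] [ 0.30868886 -0.54024288  0.05      ] ((316.3404235839844, -536.3705444335938), (140.30813598632812, 48.922210693359375), 82.55068969726562)
0.66 [421.1, 157.8] [ 0.66286289 -0.46220573  0.05      ] ((666.2213134765625, -468.1767578125), (119.6684799194336, 65.57139587402344), 22.709165573120117)
```

```bash
python3 -m pendant '[{"x":-0.03,"y":0,"z":0,"rx":0,"ry":0,"rz":0,"claw":0.8},{"x":-0.06,"y":0,"z":0,"rx":0,"ry":0,"rz":0,"claw":0.8},{"x":-0.09,"y":0,"z":0,"rx":0,"ry":0,"rz":0,"claw":0.8},{"x":-0.12,"y":0,"z":0,"rx":0,"ry":0,"rz":0,"claw":0.8},{"x":-0.15,"y":0,"z":0,"rx":0,"ry":0,"rz":0,"claw":0.8},{"x":-0.165,"y":0,"z":0,"rx":0,"ry":0,"rz":0,"claw":0.8},{"x":-0.172,"y":0,"z":0,"rx":0,"ry":0,"rz":0,"claw":0.8},{"x":-0.172,"y":0,"z":0,"rx":0,"ry":0,"rz":0,"claw":0.8}]'
python3 -m pendant '[{"x":0.1,"y":0,"z":0,"rx":0,"ry":0,"rz":0,"claw":0.8},{"x":0.2,"y":0,"z":0.1,"rx":0,"ry":0,"rz":0,"claw":0.8},{"x":0.2,"y":0,"z":0.3,"rx":0,"ry":0,"rz":0,"claw":0.6},{"x":0.2,"y":0,"z":0.5,"rx":0,"ry":0,"rz":0,"claw":0.4},{"x":0.2,"y":0,"z":0.7,"rx":0,"ry":0,"rz":0,"claw":0.2},{"x":0.2,"y":0,"z":0.8,"rx":0,"ry":0,"rz":0,"claw":0.1},{"x":0.2,"y":0,"z":0.8,"rx":0,"ry":0,"rz":0,"claw":0.1},{"x":0.2,"y":0,"z":0.8,"rx":0,"ry":0,"rz":0,"claw":0.1}]'
python3 look.py w3; python3 meas.py w3
```

```text
time_s: 6.0
tcp_pos: [0.5034, -0.1181, 0.0175]
ee_rot: [[-1.0, 0.0, -0.001], [0.0, 1.0, -0.0], [0.001, -0.0, -1.0]]
wrist_force: [2.3, 0.4, 1.3]
gripper_width: 0.796
gripper_force: 0.5
time_s: 7.0
tcp_pos: [0.5524, -0.118, 0.2157]
ee_rot: [[-1.0, 0.001, -0.004], [0.001, 1.0, 0.001], [0.004, 0.001, -1.0]]
wrist_force: [0.8, 0.1, 0.2]
gripper_width: 0.199
gripper_force: 0.0
7.0 [ 0.552 -0.118  0.216] [0.001 1.    0.001] [  4.347  16.618  -8.583  -0.061 -65.038 -94.359]
truck 0.95 [93.3, 185.8] [ 0.544 -0.324  0.03 ]
truck 0.9 [272.2, 111.4] [ 0.466 -0.126  0.03 ]
rack 0.67 [532.2, 125.9] [0.481 0.146 0.03 ]
blue [ 429   17  131   15 1376] y 0.02744416038653777 0.15432730903099573 xmin line [-0.001   0.3795] xmin@start [np.float64(0.3820772820147198), np.float64(0.378606280292809)] xmax [np.float64(0.3899667090377739), np.float64(0.3899774736197703)]
blue [422  81 138   8 916] y 0.02641419117300886 0.16601817082447884 xmin line [0.0055 0.4367] xmin@start [np.float64(0.43853773823523023), np.float64(0.4366440739966806)] xmax [np.float64(0.4433143114264029), np.float64(0.44332386907478977
[... 345 characters left out ...]
n@start [np.float64(0.54790255697496), np.float64(0.5479122387382775)] xmax [np.float64(0.5535251871525155), np.float64(0.5557935152865684)]
red [ 212   87  125   49 5936] 0.05 ((466.98028564453125, -124.24751281738281), (119.81481170654297, 44.89940643310547), 89.94633483886719)
red [ 212   87  125   49 5936] 0.056 ((467.2663269042969, -124.12525177001953), (117.62568664550781, 44.079071044921875), 89.94535064697266)
red [  39  130  110  118 6033] 0.05 ((546.5614624023438, -313.4693603515625), (58.26644515991211, 136.6195068359375), 52.440399169921875)
red [  39  130  110  118 6033] 0.056 ((545.3944702148438, -309.8899230957031), (57.201881408691406, 134.12338256835938), 52.440391540527344)
```

View pics/w3.png

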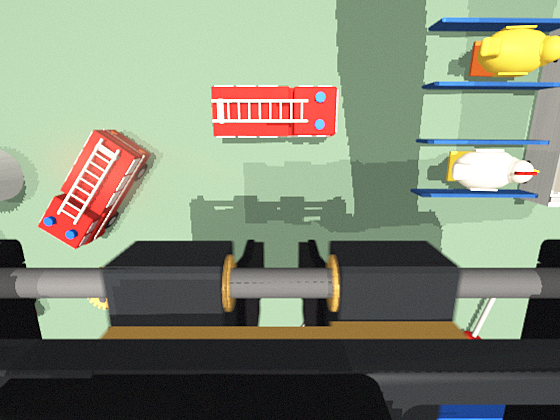

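The truck is now square, centred at x = 0.467, and on the lane line (between dividers at rows 85 and 141). Next I turn the gripper and go behind the tail.

```bash
python3 -m pendant '[{"x":-0.1,"y":-0.1,"z":0,"rx":0,"ry":0,"rz":0.06,"claw":0.12},{"x":-0.2,"y":-0.2,"z":0,"rx":0,"ry":0,"rz":0.12,"claw":0.12},{"x":-0.34,"y":-0.3,"z":0,"rx":0,"ry":0,"rz":0.18,"claw":0.12},{"x":-0.34,"y":-0.41,"z":0,"rx":0,"ry":0,"rz":0.24,"claw":0.12},{"x":-0.34,"y":-0.41,"z":0,"rx":0,"ry":0,"rz":0.3,"claw":0.12},{"x":-0.34,"y":-0.41,"z":0,"rx":0,"ry":0,"rz":0.36,"claw":0.12},{"x":-0.34,"y":-0.41,"z":0,"rx":0,"ry":0,"rz":0.41,"claw":0.12},{"x":-0.34,"y":-0.41,"z":0,"rx":0,"ry":0,"rz":0.46,"claw":0.12}]'
python3 -m pendant '[{"x":0,"y":0,"z":-0.1,"rx":0,"ry":0,"rz":0.04,"claw":0.12},{"x":0,"y":0,"z":-0.3,"rx":0,"ry":0,"rz":0.04,"claw":0.12},{"x":0,"y":0,"z":-0.5,"rx":0,"ry":0,"rz":0.04,"claw":0.12},{"x":0,"y":0,"z":-0.65,"rx":0,"ry":0,"rz":0.04,"claw":0.12},{"x":0,"y":0,"z":-0.76,"rx":0,"ry":0,"rz":0.04,"claw":0.12},{"x":0,"y":0,"z":-0.76,"rx":0,"ry":0,"rz":0.04,"claw":0.12},{"x":0,"y":0,"z":-0.76,"rx":0,"ry":0,"rz":0.04,"claw":0.12},{"x":0,"y":0,"z":-0.76,"rx":0,"ry":0,"rz":0.04,"claw":0.12}]'
```

```text
time_s: 8.15
tcp_pos: [0.4683, -0.2205, 0.2164]
ee_rot: [[-0.12, -0.993, -0.002], [-0.993, 0.12, 0.0], [-0.0, 0.003, -1.0]]
wrist_force: [0.6, 0.1, 0.5]
gripper_width: 0.118
gripper_force: 0.0
time_s: 9.15
tcp_pos: [0.4698, -0.2208, 0.0288]
ee_rot: [[0.0, -1.0, 0.003], [-1.0, -0.0, -0.0], [0.0, -0.003, -1.0]]
wrist_force: [0.9, 0.6, -0.6]
gripper_width: 0.123
gripper_force: 0.0
```

```bash
python3 -m pendant '[{"x":0,"y":0.05,"z":0,"rx":0,"ry":0,"rz":0,"claw":0.12},{"x":0,"y":0.1,"z":0,"rx":0,"ry":0,"rz":0,"claw":0.12},{"x":0,"y":0.15,"z":0,"rx":0,"ry":0,"rz":0,"claw":0.12},{"x":0,"y":0.21,"z":0,"rx":0,"ry":0,"rz":0,"claw":0.12},{"x":0,"y":0.27,"z":0,"rx":0,"ry":0,"rz":0,"claw":0.12},{"x":0,"y":0.33,"z":0,"rx":0,"ry":0,"rz":0,"claw":0.12},{"x":0,"y":0.38,"z":0,"rx":0,"ry":0,"rz":0,"claw":0.12},{"x":0,"y":0.4,"z":0,"rx":0,"ry":0,"rz":0,"claw":0.12}]'
cat > looktop.py <<'E'
import sys
from h import *
np.set_printoptions(precision=4,suppress=True)
p=capture('top');c=p['color'].astype(int)
s=sense();print(s['tcp_pos'],s['wrist_force'],s['time_s'])
for r in regions_of(p,'truck')[:3]:
    P=np.array([at(p,(a,b),.05)[:2]*1000 for b,a in np.argwhere(r['region'])],np.float32);print(r['conf'],r['centre'],at(p,r['centre'],.05),cv2.minAreaRect(P))
x=p['color'][150:300,140:340];cv2.imwrite('pics/'+sys.argv[1]+'.png',cv2.resize(x[:,:,::-1],None,fx=4,fy=4,interpolation=cv2.INTER_CUBIC))
E
python3 looktop.py t2
```

```text
time_s: 10.15
tcp_pos: [0.4688, -0.1197, 0.0275]
ee_rot: [[0.001, -1.0, -0.0], [-1.0, -0.001, -0.0], [0.0, 0.0, -1.0]]
wrist_force: [-0.6, -4.5, 4.1]
gripper_width: 0.12
gripper_force: 2.3
[ 0.4686 -0.1195  0.0274] [-0.7268  1.341  -0.2255] 10.2
0.84 [366.6, 199.0] [ 0.547  -0.3112  0.05  ] ((548.844970703125, -314.4031066894531), (50.66933059692383, 127.41193389892578), 53.70944595336914)
0.72 [451.5, 288.4] [ 0.3092 -0.5376  0.05  ] ((317.0361328125, -535.583984375), (139.79586791992188, 51.68297576904297), 81.21944427490234)
0.55 [421.2, 158.3] [ 0.6615 -0.4625  0.05  ] ((665.2203979492188, -466.34356689453125), (120.6559066772461, 66.16361236572266), 21.649696350097656)
```

View pics/t2.png

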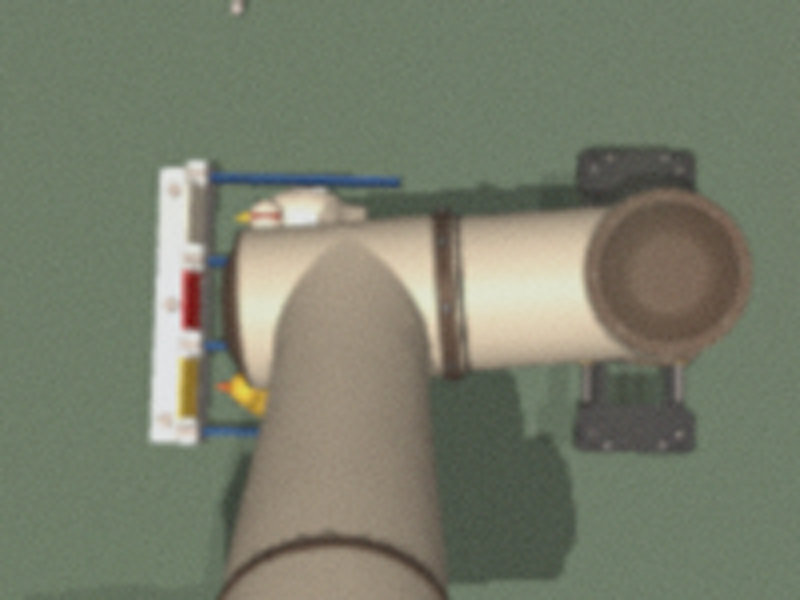

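Arm hides the truck from the top camera. The rack looks slightly rotated, so I'll measure its yaw and use the side camera for the truck.

```bash
python3 - <<'E'
from h import *
np.set_printoptions(precision=4,suppress=True)
p=capture('top');x0,y0=140,150
q=lambda u,v,z:at(p,(x0+u/4,y0+v/4),z)[:2]
for a,b,z in(((210,177),(398,182),.03),((160,168),(150,440),.046)):
    A,B=q(*a,z),q(*b,z);print(A,B,A-B)
w=dict(np.load('w3.npz'));c=w['color'].astype(int);m=(c[...,2]>c[...,0]+50)&(c[...,2]>c[...,1]+25)
for r0,r1,far in((75,92,0),(136,147,1),(185,200,1)):   # top outer edge
    P=[]
    for u in range(425,500,3):
        v=np.nonzero(m[r0:r1,u])[0]
        if len(v): P.append(at(w,(u,r0+v.min()-.5),.03)[:2])
    P=np.array(P);f=np.polyfit(P[:,1],P[:,0],1);print('edge',f,np.std(P[:,0]-np.polyval(f,P[:,1])),'x at .026',np.polyval(f,.026))
p=capture('side');x=p['color'][170:320,190:390];cv2.imwrite('pics/s2.png',cv2.resize(x[:,:,::-1],None,fx=4,fy=4,interpolation=cv2.INTER_CUBIC))
np.savez('s2',**{k:p[k] for k in('mtx','world_to_cam','color')})
E
```

```text
[0.556 0.164] [0.5543 0.0351] [0.0017 0.1288]
[0.5598 0.1953] [0.3767 0.1963] [ 0.1831 -0.001 ]
edge [-0.0218  0.4381] 0.0008357843328246922 x at .026 0.43758207079614403
edge [0.0122 0.4935] 0.0003581342632561872 x at .026 0.49384329892238854
edge [0.0458 0.5448] 0.0005420193298522596 x at .026 0.5459465673053892
```

View pics/s2.png

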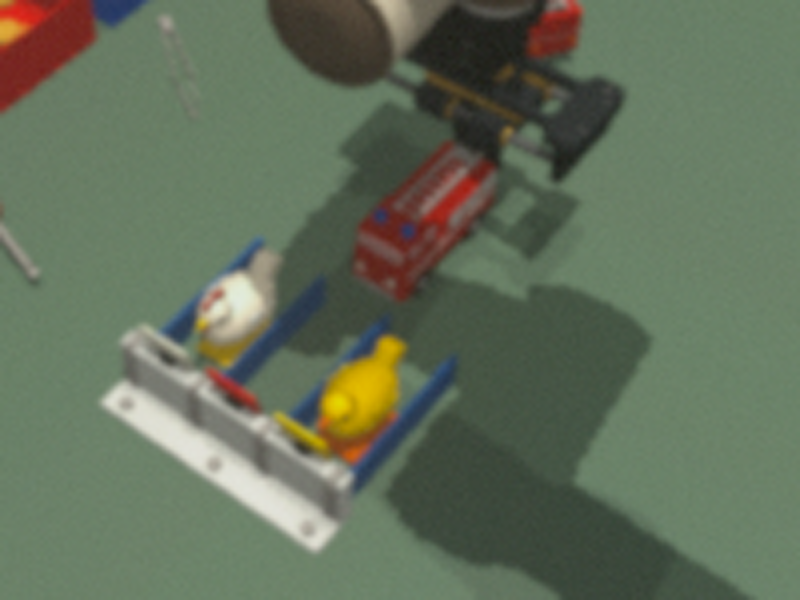

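```bash
python3 - <<'E'
from h import *
np.set_printoptions(precision=4,suppress=True)
p=dict(np.load('s2.npz'));q=lambda u,v,z:at(p,(190+u/4,170+v/4),z)[:2]
for n,u,v,z in(('nose +x bot',357,270,.01),('nose -x bot',405,295,.01),('tail -x top',497,175,.05),('div+',320,280,.03),('div-',385,320,.03)):print(n,q(u,v,z))
d=lambda X:(proj(p,X)-[190,170])*4
for x in(.444,.467,.492):print(d((x,.014,.01)),d((x,.014,.05)))
E
```

```text
nose +x bot [0.4889 0.0062]
nose -x bot [0.4469 0.004 ]
tail -x top [ 0.4408 -0.1045]
div+ [0.495  0.0434]
div- [0.4365 0.0445]
[400.3342 305.4263] [402.3207 270.1757]
[374.7337 290.4699] [376.0449 255.1342]
[347.3839 274.4914] [347.9862 239.072 ]
```

The side view shows the truck's nose (380,260) squarely before the lane between the dividers' front ends (320,283) and (385,320). Continuing slowly.

```bash
python3 -m pendant '[{"x":0,"y":0.03,"z":0,"rx":0,"ry":0,"rz":0,"claw":0.12},{"x":0,"y":0.06,"z":0,"rx":0,"ry":0,"rz":0,"claw":0.12},{"x":0,"y":0.09,"z":0,"rx":0,"ry":0,"rz":0,"claw":0.12},{"x":0,"y":0.12,"z":0,"rx":0,"ry":0,"rz":0,"claw":0.12},{"x":0,"y":0.15,"z":0,"rx":0,"ry":0,"rz":0,"claw":0.12},{"x":0,"y":0.17,"z":0,"rx":0,"ry":0,"rz":0,"claw":0.12},{"x":0,"y":0.19,"z":0,"rx":0,"ry":0,"rz":0,"claw":0.12},{"x":0,"y":0.2,"z":0,"rx":0,"ry":0,"rz":0,"claw":0.12}]'
python3 - <<'E'
from h import *
p=capture('side');x=p['color'][170:320,190:390];cv2.imwrite('pics/s3.png',cv2.resize(x[:,:,::-1],None,fx=4,fy=4,interpolation=cv2.INTER_CUBIC))
E
```

```text
time_s: 11.35
tcp_pos: [0.4689, -0.0703, 0.0276]
ee_rot: [[0.0, -1.0, 0.0], [-1.0, -0.0, 0.0], [-0.0, -0.0, -1.0]]
wrist_force: [-0.5, -2.5, -0.1]
gripper_width: 0.12
gripper_force: 0.9
```

View pics/s3.png

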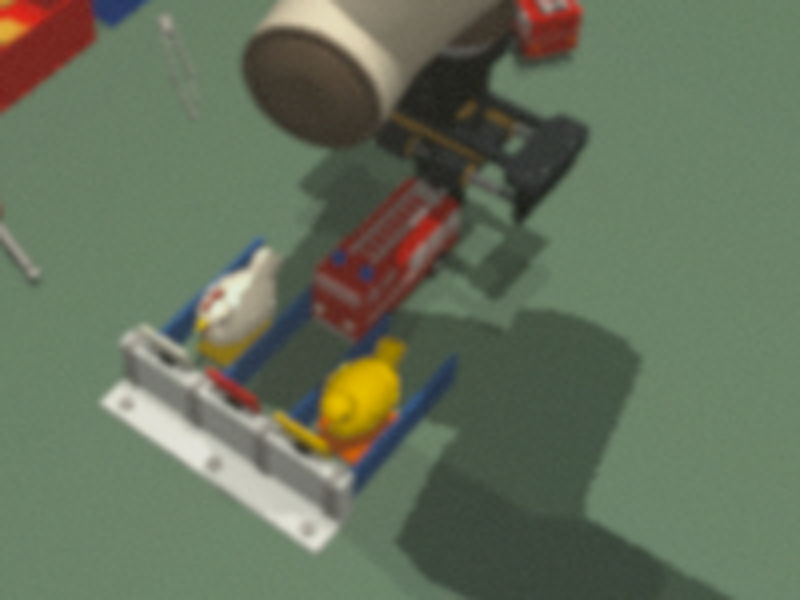

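The nose (335,300) has entered the lane between the dividers cleanly, with no sideways force.

```bash
python3 -m pendant '[{"x":0,"y":0.04,"z":0,"rx":0,"ry":0,"rz":0,"claw":0.12},{"x":0,"y":0.08,"z":0,"rx":0,"ry":0,"rz":0,"claw":0.12},{"x":0,"y":0.12,"z":0,"rx":0,"ry":0,"rz":0,"claw":0.12},{"x":0,"y":0.16,"z":0,"rx":0,"ry":0,"rz":0,"claw":0.12},{"x":0,"y":0.2,"z":0,"rx":0,"ry":0,"rz":0,"claw":0.12},{"x":0,"y":0.24,"z":0,"rx":0,"ry":0,"rz":0,"claw":0.12},{"x":0,"y":0.28,"z":0,"rx":0,"ry":0,"rz":0,"claw":0.12},{"x":0,"y":0.3,"z":0,"rx":0,"ry":0,"rz":0,"claw":0.12}]'
python3 -m pendant '[{"x":0,"y":0.005,"z":0,"rx":0,"ry":0,"rz":0,"claw":0.12},{"x":0,"y":0.01,"z":0,"rx":0,"ry":0,"rz":0,"claw":0.12},{"x":0,"y":0.015,"z":0,"rx":0,"ry":0,"rz":0,"claw":0.12},{"x":0,"y":0.02,"z":0,"rx":0,"ry":0,"rz":0,"claw":0.12},{"x":0,"y":0.025,"z":0,"rx":0,"ry":0,"rz":0,"claw":0.12},{"x":0,"y":0.03,"z":0,"rx":0,"ry":0,"rz":0,"claw":0.12},{"x":0,"y":0.035,"z":0,"rx":0,"ry":0,"rz":0,"claw":0.12},{"x":0,"y":0.04,"z":0,"rx":0,"ry":0,"rz":0,"claw":0.12}]'
```

```text
time_s: 12.4
tcp_pos: [0.4689, 0.0051, 0.0276]
ee_rot: [[0.001, -1.0, 0.0], [-1.0, -0.001, 0.0], [-0.0, -0.0, -1.0]]
wrist_force: [-0.0, -1.4, 0.7]
gripper_width: 0.12
gripper_force: 0.9
time_s: 13.4
tcp_pos: [0.4689, 0.0145, 0.0275]
ee_rot: [[-0.0, -1.0, -0.0], [-1.0, 0.0, 0.0], [-0.0, 0.0, -1.0]]
wrist_force: [-0.1, -1.2, -1.3]
gripper_width: 0.119
gripper_force: 0.9
```

```bash
python3 -m pendant '[{"x":0,"y":0.003,"z":0,"rx":0,"ry":0,"rz":0,"claw":0.12},{"x":0,"y":0.006,"z":0,"rx":0,"ry":0,"rz":0,"claw":0.12},{"x":0,"y":0.009,"z":0,"rx":0,"ry":0,"rz":0,"claw":0.12},{"x":0,"y":0.012,"z":0,"rx":0,"ry":0,"rz":0,"claw":0.12},{"x":0,"y":0.015,"z":0,"rx":0,"ry":0,"rz":0,"claw":0.12},{"x":0,"y":0.018,"z":0,"rx":0,"ry":0,"rz":0,"claw":0.12},{"x":0,"y":0.02,"z":0,"rx":0,"ry":0,"rz":0,"claw":0.12},{"x":0,"y":0.02,"z":0,"rx":0,"ry":0,"rz":0,"claw":0.12}]'
```

```text
time_s: 14.4
tcp_pos: [0.4689, 0.0195, 0.0275]
ee_rot: [[-0.0, -1.0, 0.0], [-1.0, 0.0, 0.0], [-0.0, -0.0, -1.0]]
wrist_force: [-0.1, -1.6, -1.2]
gripper_width: 0.117
gripper_force: 0.7
```

```bash
python3 - <<'E'
from h import *
p=capture('side');save(p,'s4full');x=p['color'][170:320,190:390];cv2.imwrite('pics/s4.png',cv2.resize(x[:,:,::-1],None,fx=4,fy=4,interpolation=cv2.INTER_CUBIC))
print(sense()['wrist_force'],sense()['tcp_pos'])
E
```

```text
[-0.24551568 -0.38350295 -0.77588231] [0.46885348 0.01946297 0.02751918]
```

View pics/s4.png

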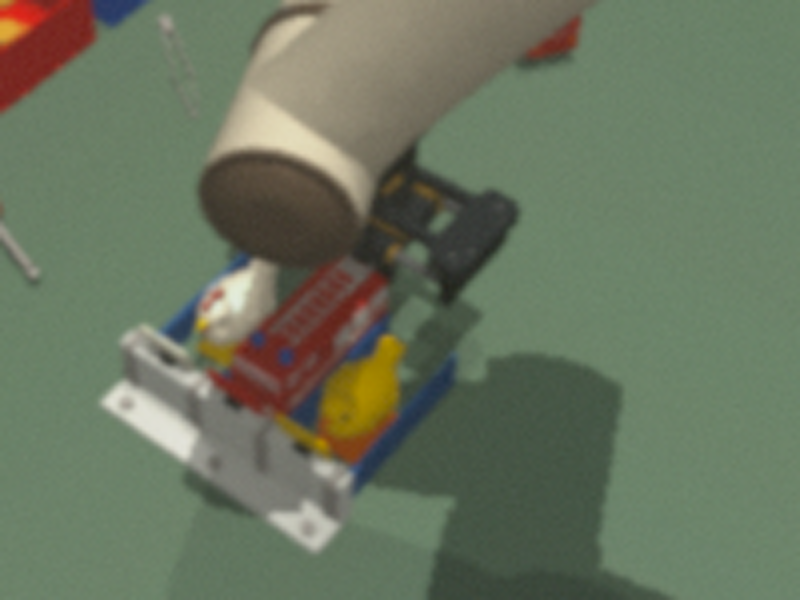

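The truck's nose (255,380) is almost at the rail; contact has not shown yet. Creeping on, watching the force.

```bash
python3 -m pendant '[{"x":0,"y":0.002,"z":0,"rx":0,"ry":0,"rz":0,"claw":0.12},{"x":0,"y":0.004,"z":0,"rx":0,"ry":0,"rz":0,"claw":0.12},{"x":0,"y":0.006,"z":0,"rx":0,"ry":0,"rz":0,"claw":0.12},{"x":0,"y":0.008,"z":0,"rx":0,"ry":0,"rz":0,"claw":0.12},{"x":0,"y":0.008,"z":0,"rx":0,"ry":0,"rz":0,"claw":0.12},{"x":0,"y":0.008,"z":0,"rx":0,"ry":0,"rz":0,"claw":0.12},{"x":0,"y":0.008,"z":0,"rx":0,"ry":0,"rz":0,"claw":0.12},{"x":0,"y":0.008,"z":0,"rx":0,"ry":0,"rz":0,"claw":0.12}]'
```

```text
time_s: 15.45
tcp_pos: [0.4689, 0.0214, 0.0275]
ee_rot: [[-0.0, -1.0, 0.0], [-1.0, 0.0, 0.0], [-0.0, -0.0, -1.0]]
wrist_force: [-0.2, -1.6, -0.5]
gripper_width: 0.118
gripper_force: 0.5
```

```bash
python3 -m pendant '[{"x":0,"y":0.001,"z":0,"rx":0,"ry":0,"rz":0,"claw":0.12},{"x":0,"y":0.002,"z":0,"rx":0,"ry":0,"rz":0,"claw":0.12},{"x":0,"y":0.003,"z":0,"rx":0,"ry":0,"rz":0,"claw":0.12},{"x":0,"y":0.004,"z":0,"rx":0,"ry":0,"rz":0,"claw":0.12},{"x":0,"y":0.005,"z":0,"rx":0,"ry":0,"rz":0,"claw":0.12},{"x":0,"y":0.006,"z":0,"rx":0,"ry":0,"rz":0,"claw":0.12},{"x":0,"y":0.006,"z":0,"rx":0,"ry":0,"rz":0,"claw":0.12},{"x":0,"y":0.006,"z":0,"rx":0,"ry":0,"rz":0,"claw":0.12}]'
```

```text
time_s: 16.45
tcp_pos: [0.4689, 0.0229, 0.0275]
ee_rot: [[-0.0, -1.0, -0.0], [-1.0, 0.0, 0.0], [-0.0, 0.0, -1.0]]
wrist_force: [-0.6, -1.7, -0.7]
gripper_width: 0.116
gripper_force: 0.8
```

```bash
python3 -m pendant '[{"x":0,"y":0.001,"z":0,"rx":0,"ry":0,"rz":0,"claw":0.12},{"x":0,"y":0.002,"z":0,"rx":0,"ry":0,"rz":0,"claw":0.12},{"x":0,"y":0.003,"z":0,"rx":0,"ry":0,"rz":0,"claw":0.12},{"x":0,"y":0.004,"z":0,"rx":0,"ry":0,"rz":0,"claw":0.12},{"x":0,"y":0.005,"z":0,"rx":0,"ry":0,"rz":0,"claw":0.12},{"x":0,"y":0.006,"z":0,"rx":0,"ry":0,"rz":0,"claw":0.12},{"x":0,"y":0.006,"z":0,"rx":0,"ry":0,"rz":0,"claw":0.12},{"x":0,"y":0.006,"z":0,"rx":0,"ry":0,"rz":0,"claw":0.12}]'
```

```text
time_s: 17.45
tcp_pos: [0.4689, 0.0244, 0.0276]
ee_rot: [[-0.0, -1.0, 0.0], [-1.0, 0.0, 0.0], [-0.0, -0.0, -1.0]]
wrist_force: [0.5, -1.0, -0.5]
gripper_width: 0.12
gripper_force: 0.7
```

```bash
python3 -m pendant '[{"x":0,"y":0.001,"z":0,"rx":0,"ry":0,"rz":0,"claw":0.12},{"x":0,"y":0.002,"z":0,"rx":0,"ry":0,"rz":0,"claw":0.12},{"x":0,"y":0.003,"z":0,"rx":0,"ry":0,"rz":0,"claw":0.12},{"x":0,"y":0.004,"z":0,"rx":0,"ry":0,"rz":0,"claw":0.12},{"x":0,"y":0.005,"z":0,"rx":0,"ry":0,"rz":0,"claw":0.12},{"x":0,"y":0.006,"z":0,"rx":0,"ry":0,"rz":0,"claw":0.12},{"x":0,"y":0.006,"z":0,"rx":0,"ry":0,"rz":0,"claw":0.12},{"x":0,"y":0.006,"z":0,"rx":0,"ry":0,"rz":0,"claw":0.12}]'
```

```text
time_s: 18.45
tcp_pos: [0.4689, 0.0259, 0.0276]
ee_rot: [[-0.0, -1.0, 0.0], [-1.0, 0.0, 0.0], [-0.0, -0.0, -1.0]]
wrist_force: [0.2, 0.1, -0.2]
gripper_width: 0.121
gripper_force: 0.8
```

```bash
python3 - <<'E'
from h import *
p=capture('side');r=regions_of(p,'truck')
for t in r[:4]:print(t['conf'],t['centre'])
# predicted pixel of rail/nose at lane for reference
c=p['color'].astype(int);m=(c[...,2]>c[...,0]+25)&(c[...,2]>c[...,1]+5);m[:240]=0;m[275:]=0;m[:,:235]=0;m[:,280:]=0
n,L,st,ce=cv2.connectedComponentsWithStats(m.astype(np.uint8))
for i in range(1,n):
    if 2<st[i,4]<40:print('bluish',ce[i],st[i,4],at(p,ce[i],.058))
E
```

```text
0.96 [267.5, 255.7]
0.94 [407.6, 163.8]
0.65 [305.6, 126.8]
0.44 [330.7, 177.4]
bluish [236.56666667 248.26666667] 30 [0.53608056 0.13992467 0.058     ]
bluish [252.33333333 255.66666667] 3 [0.48587268 0.13338614 0.058     ]
bluish [277.88888889 257.88888889] 9 [0.42669   0.0977896 0.058    ]
bluish [259.5 260.5] 4 [0.4605726  0.13425888 0.058     ]
bluish [266.26666667 272.06666667] 15 [0.42360395 0.15254882 0.058     ]
```

```bash
python3 -m pendant '[{"x":0,"y":0.001,"z":0,"rx":0,"ry":0,"rz":0,"claw":0.12},{"x":0,"y":0.002,"z":0,"rx":0,"ry":0,"rz":0,"claw":0.12},{"x":0,"y":0.003,"z":0,"rx":0,"ry":0,"rz":0,"claw":0.12},{"x":0,"y":0.004,"z":0,"rx":0,"ry":0,"rz":0,"claw":0.12},{"x":0,"y":0.005,"z":0,"rx":0,"ry":0,"rz":0,"claw":0.12},{"x":0,"y":0.006,"z":0,"rx":0,"ry":0,"rz":0,"claw":0.12},{"x":0,"y":0.007,"z":0,"rx":0,"ry":0,"rz":0,"claw":0.12},{"x":0,"y":0.008,"z":0,"rx":0,"ry":0,"rz":0,"claw":0.12}]'
```

```text
time_s: 19.55
tcp_pos: [0.4689, 0.0279, 0.0275]
ee_rot: [[-0.0, -1.0, -0.0], [-1.0, 0.0, -0.0], [0.0, 0.0, -1.0]]
wrist_force: [-0.2, -2.0, -0.4]
gripper_width: 0.118
gripper_force: 0.9
```

```bash
python3 -m pendant '[{"x":0,"y":0.001,"z":0,"rx":0,"ry":0,"rz":0,"claw":0.12},{"x":0,"y":0.002,"z":0,"rx":0,"ry":0,"rz":0,"claw":0.12},{"x":0,"y":0.003,"z":0,"rx":0,"ry":0,"rz":0,"claw":0.12},{"x":0,"y":0.004,"z":0,"rx":0,"ry":0,"rz":0,"claw":0.12},{"x":0,"y":0.005,"z":0,"rx":0,"ry":0,"rz":0,"claw":0.12},{"x":0,"y":0.006,"z":0,"rx":0,"ry":0,"rz":0,"claw":0.12},{"x":0,"y":0.006,"z":0,"rx":0,"ry":0,"rz":0,"claw":0.12},{"x":0,"y":0.006,"z":0,"rx":0,"ry":0,"rz":0,"claw":0.12}]'
```

```text
time_s: 20.55
tcp_pos: [0.4689, 0.0294, 0.0275]
ee_rot: [[-0.0, -1.0, 0.0], [-1.0, 0.0, 0.0], [-0.0, -0.0, -1.0]]
wrist_force: [0.6, -1.4, -1.0]
gripper_width: 0.117
gripper_force: 0.8
```

```bash
python3 -m pendant '[{"x":0,"y":0.001,"z":0,"rx":0,"ry":0,"rz":0,"claw":0.12},{"x":0,"y":0.002,"z":0,"rx":0,"ry":0,"rz":0,"claw":0.12},{"x":0,"y":0.003,"z":0,"rx":0,"ry":0,"rz":0,"claw":0.12},{"x":0,"y":0.004,"z":0,"rx":0,"ry":0,"rz":0,"claw":0.12},{"x":0,"y":0.005,"z":0,"rx":0,"ry":0,"rz":0,"claw":0.12},{"x":0,"y":0.006,"z":0,"rx":0,"ry":0,"rz":0,"claw":0.12},{"x":0,"y":0.006,"z":0,"rx":0,"ry":0,"rz":0,"claw":0.12},{"x":0,"y":0.006,"z":0,"rx":0,"ry":0,"rz":0,"claw":0.12}]'
```

```text
time_s: 21.55
tcp_pos: [0.4689, 0.031, 0.0276]
ee_rot: [[-0.0, -1.0, 0.0], [-1.0, 0.0, 0.0], [-0.0, -0.0, -1.0]]
wrist_force: [0.6, -1.2, -0.1]
gripper_width: 0.12
gripper_force: 0.8
```

```bash
python3 - <<'E'
from h import *
np.set_printoptions(precision=4,suppress=True)
w=dict(np.load('w3.npz'))
print('w3 beacons',at(w,(320,97),.06),at(w,(320,125),.06),'nose top edge',at(w,(336,111),.056))
p=capture('side');x=p['color'][225:300,220:320];cv2.imwrite('pics/s5.png',cv2.resize(x[:,:,::-1],None,fx=8,fy=8,interpolation=cv2.INTER_CUBIC))
E
```

```text
w3 beacons [ 0.4545 -0.0807  0.06  ] [ 0.4799 -0.0799  0.06  ] nose top edge [ 0.4669 -0.0645  0.056 ]
```

View pics/s5.png

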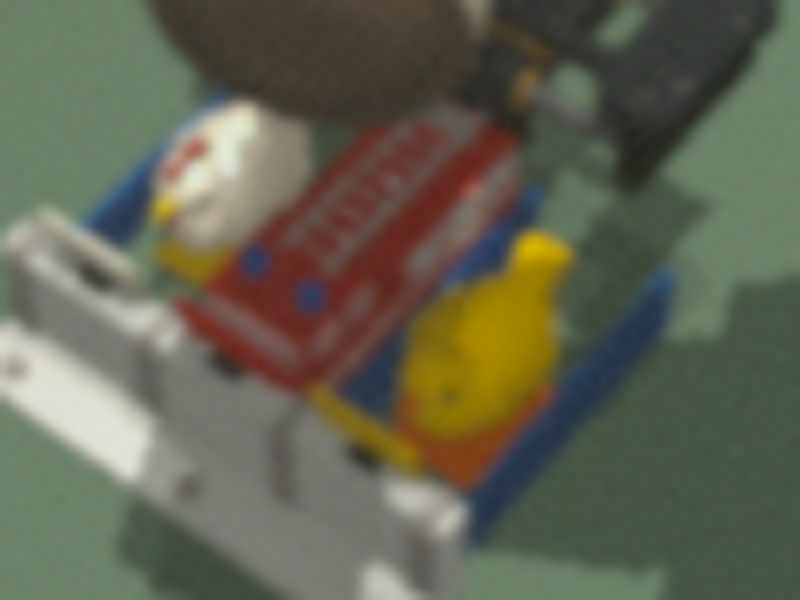

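```bash
python3 - <<'E'
from h import *
np.set_printoptions(precision=4,suppress=True)
p=capture('side');q=lambda u,v,z:at(p,(220+u/8-.45,225+v/8-.45),z)[:2]
print('beacons',q(255,262,.06),q(310,297,.06),'div end top',q(535,190,.03),'tail top',q(520,148,.05),'duck far div end',q(670,268,.03),'rail front top edge? ',q(435,470,.046))
E
```

```text
beacons [0.4834 0.1402] [0.4598 0.1403] div end top [0.4396 0.0393] tail top [0.4459 0.0405] duck far div end [0.3824 0.0387] rail front top edge?  [0.3919 0.1615]
```

```bash
python3 -m pendant '[{"x":0,"y":0.001,"z":0,"rx":0,"ry":0,"rz":0,"claw":0.12},{"x":0,"y":0.002,"z":0,"rx":0,"ry":0,"rz":0,"claw":0.12},{"x":0,"y":0.003,"z":0,"rx":0,"ry":0,"rz":0,"claw":0.12},{"x":0,"y":0.004,"z":0,"rx":0,"ry":0,"rz":0,"claw":0.12},{"x":0,"y":0.005,"z":0,"rx":0,"ry":0,"rz":0,"claw":0.12},{"x":0,"y":0.006,"z":0,"rx":0,"ry":0,"rz":0,"claw":0.12},{"x":0,"y":0.006,"z":0,"rx":0,"ry":0,"rz":0,"claw":0.12},{"x":0,"y":0.006,"z":0,"rx":0,"ry":0,"rz":0,"claw":0.12}]'
```

```text
time_s: 22.65
tcp_pos: [0.4688, 0.0323, 0.0275]
ee_rot: [[-0.0, -1.0, -0.0], [-1.0, 0.0, -0.0], [0.0, 0.0, -1.0]]
wrist_force: [0.1, -2.8, -0.2]
gripper_width: 0.119
gripper_force: 1.4
```

Rack mouth is nearer y ≈ 0.036 by the top and side views, so home is about here; force begins to rise. One more creep.

```bash
python3 -m pendant '[{"x":0,"y":0.001,"z":0,"rx":0,"ry":0,"rz":0,"claw":0.12},{"x":0,"y":0.002,"z":0,"rx":0,"ry":0,"rz":0,"claw":0.12},{"x":0,"y":0.003,"z":0,"rx":0,"ry":0,"rz":0,"claw":0.12},{"x":0,"y":0.004,"z":0,"rx":0,"ry":0,"rz":0,"claw":0.12},{"x":0,"y":0.005,"z":0,"rx":0,"ry":0,"rz":0,"claw":0.12},{"x":0,"y":0.006,"z":0,"rx":0,"ry":0,"rz":0,"claw":0.12},{"x":0,"y":0.006,"z":0,"rx":0,"ry":0,"rz":0,"claw":0.12},{"x":0,"y":0.006,"z":0,"rx":0,"ry":0,"rz":0,"claw":0.12}]'
```

```text
time_s: 23.65
tcp_pos: [0.4681, 0.0325, 0.0275]
ee_rot: [[-0.001, -1.0, -0.002], [-1.0, 0.001, -0.002], [0.002, 0.002, -1.0]]
wrist_force: [0.0, -9.9, 1.8]
gripper_width: 0.118
gripper_force: 4.8
```

The push force rose to 9.9 N and the tool stopped at y = 0.0325: the nose is against the rail. I'll retreat and check.

```bash
python3 -m pendant '[{"x":0,"y":-0.02,"z":0,"rx":0,"ry":0,"rz":0,"claw":0.12},{"x":0,"y":-0.1,"z":0,"rx":0,"ry":0,"rz":0,"claw":0.12},{"x":0,"y":-0.2,"z":0,"rx":0,"ry":0,"rz":0,"claw":0.12},{"x":0,"y":-0.35,"z":0,"rx":0,"ry":0,"rz":0,"claw":0.12},{"x":0,"y":-0.4,"z":0.2,"rx":0,"ry":0,"rz":0,"claw":0.12},{"x":0,"y":-0.5,"z":0.4,"rx":0,"ry":0,"rz":0,"claw":0.12},{"x":0,"y":-0.7,"z":0.6,"rx":0,"ry":0,"rz":0,"claw":0.12},{"x":0,"y":-0.8,"z":0.8,"rx":0,"ry":0,"rz":0,"claw":0.12}]'
python3 - <<'E'
from h import *
p=capture('top');q=capture('side');a=p['color'][170:290,160:280];b=q['color'][215:315,210:310]
f=lambda x:cv2.resize(x[:,:,::-1],(400,400),interpolation=cv2.INTER_CUBIC)
cv2.imwrite('pics/end.png',np.hstack([f(a),f(b)]))
for l in('hen','duck'):
    for P in(p,q):
        r=search_frame(P,l)
        if r:print(l,r[0]['centre'],at(P,r[0]['centre'],.03))
E
```

```text
time_s: 24.65
tcp_pos: [0.4687, -0.1663, 0.2279]
ee_rot: [[-0.0, -1.0, 0.001], [-1.0, 0.0, 0.001], [-0.001, -0.001, -1.0]]
wrist_force: [1.3, -0.1, -0.4]
gripper_width: 0.118
gripper_force: 0.0
hen [248.9, 245.4] [0.53072353 0.09537277 0.03      ]
duck [211.0, 246.1] [0.41486314 0.10985052 0.03      ]
duck [279.7, 270.6] [0.40974343 0.11182985 0.03      ]
```

View pics/end.png

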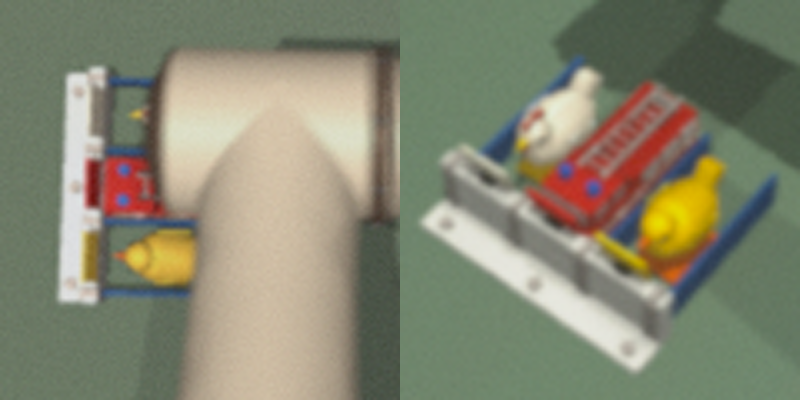

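The truck sits in the middle lane with its nose against the rail (left view (105,187), right view (570,215)). The hen and duck are where they were, and the arm is clear.

```bash
python3 -c "
from station import *
print(finish_job())"
```

```text
the job is handed in; nothing more can be done
None
```

The fire truck is in the middle lane with its nose against the rail, and the hen and duck were not disturbed. I handed the job in with the arm clear at about 25 s; the hand-in returned no verdict.

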